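Dock the backup drive

ROBOT

A 7-joint arm with a two-finger parallel gripper is mounted at the origin on the work surface. World frame = base frame: x ahead of the robot, y to its left, z up, the work surface at z = 0. Lengths are in m, angles in rad, forces in N, time in s.
With the tool pointing down it reaches from about 0.425 to 0.925 m from the base axis. Payload 6.8 kg.
Tool frame: the origin (TCP) lies midway between the tips of the shut fingers; the grasp point (between the pads) lies 19 mm behind it; z points along the fingers, y is the line along which they close (so a half turn about z gives the same grasp; the last joint's range is limited). The gripper opens to 85 mm and grips with 20 to 120 N. Pads are 22 mm wide; open, the fingers measure 114 mm over their backs; the gripper's body (76 mm by 85 mm) begins 54 mm behind the grasp point. The pads swing forward as they close: fully open they stand 13 mm farther back than shut.
Start: joints at [-1.311, 0.477, 0.022, 1.555, -0.011, 1.109, -0.083], TCP at [0.243, 0.63, 0.231] pointing down, gripper open.
Joint ranges: [-2.96, 2.96], [-0.34, 2.1], [-1.41, 1.46], [0.24, 2.44], [-1.37, 4.51], [0.17, 1.92], [-2.96, 2.96]. Speed limits (rad/s): [2.39, 2.39, 3.14, 3.14, 3.14, 3.14, 3.14].

INTERFACE

Orientations are given as a unit quaternion [w, x, y, z].
In Python, from station import * gives the robot as it stands.
- The arm moves only by the shell command python3 -m creep 'ROWS' [FORCE]. ROWS is JSON, a list of rows, each a list of 7 numbers: the gripper command: -1 is shut, 1 is fully open, values between are in proportion, then the shift along the world's x, y, z in mm, then the turn, a rotation vector about the world's x, y, z in rad. A call has 1 to 5 rows; each row shifts and turns the commanded pose from where the row before left it; what a row does not reach is not made up. A row lasts 1/8 s, in which the tool goes at most 62.5 mm and 10.7 degrees, less where a joint would pass 70% of its speed; a pose out of reach is approached as far as the arm can. A call is refused whole if a number of a shift passes 62.5 or a number of a turn 0.188, either way. A call with a gripper value outside its range is refused whole. The fingers move at their own pace and stop on an object; FORCE is the grip in N (left out, the last holds). Time passes only in rows, so rows that do not move let the fingers close. It gives the time, the measured TCP pose, the force, the opening and the grip force at its end, in the units of the state.
- get_obs(): the state, without advancing time (a new reading comes with each control period).
- read_camera(name): name is "side" or "top"; returns (picture, depth): 384x512x3 uint8, red, green, blue; 384x512 float32, m along the optical axis (not along the pixel's ray), 0 where there is no reading.
- camera_params(name): a dict with "intrinsics" (3x3 intrinsics, pixels), "cam_to_world" (4x4, takes a point from camera to world coordinates). Camera axes: x right, y up, looking along -z (the intrinsics and any distortion apply to the point x, -y, -z); pixel columns grow to the right and rows downward; lengths in m; the calibration is good to about 2 mm. A picture is of the moment at which its call begins. camera_params takes no time and is no camera call.
- hand_in(): hands the job in; it is judged then, once.
The state is a dict: "t": time; "q": joint angles; "joint_vel": joint speeds; "joint_torque": joint torques, N m; "eef_pos": TCP position; "tool_rot": TCP orientation; "contact_force": force on the tool from outside, world axes, zero at the start; "torque": the same for the moment, N m; "gripper_width": opening from 0.0 (shut) to 1.0 (fully open); "grasp_force": force on a finger pad.
Only numpy, scipy, OpenCV 4.12 (cv2) and the standard library are available. Lean on these libraries where they do the work, as an engineer would, in place of code of your own. Each camera call takes 0.05 s, during which the arm holds its last target. There are 200 camera calls.

TASK

Put the ribbed metal backup drive back in its desk dock: lay it flat on the dock's base in the wide mouth of the guide rails, socket end towards the connector block, and let go of it. Then push it from behind with the closed fingers so that the rails centre it and it slides up to the connector block, wherever that is clamped today; keep it pressed against the block with about 15 N for a good half second, never more than 22 N. Take the hand away, leave the drive home against the block, and do not disturb the other things on the desk.

Things in the scene. Friction and masses are not known exactly. Their poses are not given: they have to be found in the camera images.
- drive_center (a point): Centre of the backup drive: loose aluminium brick, 90 mm long (x), 52 wide (y), 32 high (z), 0.19 to 0.31 kg, seven dark lengthwise ribs on top (1 mm high). Its +x end has the dark socket and goes first into the dock. It starts flat on the desk; grasp it across its 52 mm width.
- drive_socket (a point): Middle of the drive's socket end: centre of its +x end face, 45 mm from drive_center; a black 22 x 8 mm socket in the metal. Axes as the drive's.
- dock: Fixed desk dock. Origin on the desk at mid-width; z up, +x = push-in direction. Dark base 8 mm thick, x -120 to +100 mm, y -70 to +70. Two aluminium rails on it, 12 mm thick, tops 34 mm above desk: inner faces 110 mm apart at x = -55 (mouth), converging straight to 55 mm at x = 0, then parallel to x = +60. Black housing 100 mm wide, 44 mm high, from x = +76.
- dock_throat (a point): Middle of the throat where the funnel turns into the parallel channel: on the dock's centre line, straight above its origin, 24 mm above the desk (as high as the drive's centre when it lies on the base); axes as the dock's. In the channel the drive (52 mm in 55 mm) leaves no room for fingers at its sides; its rear face stays outside the channel, behind the throat.
- dock_stop (a point): Nominal place of the connector block's face: on the centre line 50 mm along +x from the dock's origin, 20 mm above the desk. The grey block (the plug, 46 mm wide, 22 high) is the rigid end stop; it is clamped up to 10 mm nearer or farther along x each time; this point does not tell. Sliding takes 1 to 10 N (more if the hand also bears down on the drive); at the block the force climbs steeply.
- mouse: Black computer mouse 100 x 58 x 31 mm, origin at the centre of its underside. Leave alone.
- mug: White mug, 80 mm across, 95 mm high, origin at the centre of its underside. Leave alone.
- power_bank: Flat white power bank 140 x 68 x 16 mm, origin at the centre of its underside. Leave alone.
- earbud_case: Small round white case 44 mm across, 26 mm high, origin at the centre of its underside. Leave alone.
- stapler: Stapler 130 x 34 x 37 mm, origin at the centre of its underside. Leave alone.
Things that resemble listed ones, but are neither listed nor needed, are in the scene too. There is more than one size of the part that bears drive_center; the job needs the middle-sized.

How it is judged:
On the way, in this order (a step that is already met when the one before it is completed fails the run):
1. the drive lies flat on the dock's base in the mouth of the rails, socket end forward, let go (x of drive_center in the frame of dock between -0.11 and -0.025 m and y of drive_center in the frame of dock between -0.03 and 0.03 m and z of drive_center in the frame of dock below 0.027 m and angle between drive_center's own z axis and vertical below 0.06 rad and angle between the x axis of drive_center and the x axis of dock, either way round below 0.5 rad and contact force between the fingers and drive below 0.2 N and x of drive_socket in the frame of dock above -0.07 m), for 0.1 s.
2. the drive, in the channel and against the connector block, is pressed by the fingers with at least 8 N for 0.3 s (x of drive_center in the frame of dock above -0.009 m and contact force between the fingers and drive above 8 N and x of drive_socket in the frame of plug above -0.0015 m and linear speed of drive below 0.01 m/s), for 0.3 s.
At the end, for the whole second after the job is handed in: The drive lies flat in the channel, socket end towards the connector block and within 2.5 mm of it, centred within 3 mm and straight within 0.06 rad, at rest and let go (x of drive_socket in the frame of plug above -0.0025 m and y of drive_center in the frame of dock between -0.003 and 0.003 m and z of drive_center in the frame of dock below 0.026 m and angle between the x axis of drive_center and the x axis of dock, either way round below 0.06 rad and linear speed of drive below 0.01 m/s and x of drive_socket in the frame of dock above 0.037 m); the robot touches nothing.
It fails at once if the fingers press the drive with more than 22 N while it is in the channel (horizontal distance between drive_center and dock_throat below 0.02 m and contact force between the fingers and drive above 22 N).
It fails at once if the drive is dropped or rammed into the dock (more than 40 N between them) (contact force between drive and dock above 40 N).
It fails at once if one of the other things on the desk is moved by more than 20 mm (distance of any of mouse, mug, power_bank, earbud_case, stapler from where it was at the start of the episode above 0.02 m).
It also fails if it takes over 64 s, if anything falls off the work surface, if the arm or the gripper's body presses on something with over 40 N, if the wrist force passes 120 N, or if a joint passes its speed limit or range.

## Working session

There is one attempt and no reset: what is moved stays moved. The work goes in short steps, Python scripts to look and compute and a shell command to move; the robot and the scene stay as the last step left them, time stands still between calls to the robot, and variables do not carry over. Pictures are saved under pics/ and viewed, at most 10 in all, crops included, and the job is handed in when it is done.

```bash
mkdir -p pics
cat > h.py <<'E'
from station import *
import numpy as np, cv2
def snap(n):
    p,d=read_camera(n); c=camera_params(n); np.savez(f'/tmp/{n}.npz',p=p,d=d,K=c['intrinsics'],T=c['cam_to_world']); return p,d
def cloud(n):
    z=np.load(f'/tmp/{n}.npz'); d=z['d'];K=np.array(z['K']);T=z['T']
    v,u=np.mgrid[:d.shape[0],:d.shape[1]]
    P=np.stack([(u-K[0,2])/K[0,0]*d,-(v-K[1,2])/K[1,1]*d,-d],-1)
    return z['p'],d,P@T[:3,:3].T+T[:3,3]
E
python3 - <<'E'
from h import *
for n in('top','side'):
    p,d=snap(n); cv2.imwrite(f'pics/{n}0.png',p[:,:,::-1])
    print(n,camera_params(n))
o=get_obs();print(o)
E
```

```text
top {'intrinsics': array([[357.17896951,   0.        , 253.70585268],
       [  0.        , 357.17896951, 190.47887908],
       [  0.        ,   0.        ,   1.        ]]), 'cam_to_world': array([[-0.01221313,  0.99561162, -0.09278111,  0.42269586],
       [-0.99992319, -0.01196468,  0.00323367, -0.02827511],
       [ 0.00210938,  0.09281347,  0.99568128,  1.18510368],
       [ 0.        ,  0.        ,  0.        ,  1.        ]])}
side {'intrinsics': array([[461.19454577,   0.        , 255.80335997],
       [  0.        , 461.19454577, 185.88340058],
       [  0.        ,   0.        ,   1.        ]]), 'cam_to_world': array([[ 0.99620817,  0.07615621, -0.04206557,  0.46253128],
       [-0.08514274,  0.75397852, -0.65135789, -0.84999943],
       [-0.01788841,  0.65246963,  0.75760371,  0.98539622],
       [ 0.        ,  0.        ,  0.        ,  1.        ]])}
{'t': 0.1, 'q': array([-1.31109013,  0.47769775,  0.02230785,  1.55635075, -0.01147801,
        1.10928097, -0.08309097]), 'joint_vel': array([ 1.50617601e-04, -9.11392977e-05, -3.70068803e-04, -3.18068654e-03,
        3.60070965e-04, -2.09996733e-03,  2.48022293e-04]), 'joint_torque': array([ 4.96265639e-03, -5.97762644e+01,  1.61403481e+00, -2.81958050e+01,
        1.27886530e-02,  4.99566886e-03, -1.79397011e-05]), 'eef_pos': array([0.24251514, 0.62936448, 0.23043623]), 'tool_rot': array([-8.78194019e-05,  1.82833866e-01,  9.83143494e-01, -7.99706574e-04]), 'contact_force': array([-0.3927234 , -0.29148821, -0.92373272]), 'torque': array([0.00597104, 0.02409204, 0.00862867]), 'grasp_force': 0.0, 'gripper_width': 0.9995932002434705}
```

View pics/top0.png

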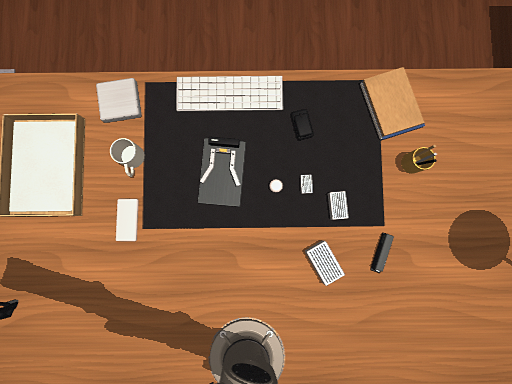

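View pics/side0.png

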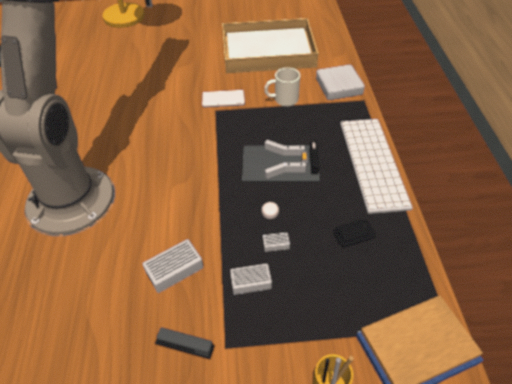

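The top view shows three ribbed bricks: small at (307,184), middle at (338,205) and large at (325,262). The white stack at (118,100) and the power bank at (127,220) have no ribs. The dock is at (222,172), with its housing at the top (+x). I'll choose by measured size and check the middle one in a close crop.

Run:
```python
from h import *
p,d,W=cloud('top')
c=lambda a,b:None
for n,(u,v,r) in dict(small=(307,184,14),mid=(338,205,19),large=(325,262,28)).items():
    s=np.s_[v-r:v+r,u-r:u+r]; w=W[s].reshape(-1,3)
    zd=np.median(w[w[:,2]<np.percentile(w[:,2],20),2]); m=(w[:,2]>zd+.015)
    q=w[m]; rc=cv2.minAreaRect(q[:,:2].astype(np.float32)*1000); print(n,rc,np.median(q[:,2]),zd)
s=np.s_[130:210,190:255]; w=W[s].reshape(-1,3); pp=p[s].reshape(-1,3)
m=(w[:,2]>.004)&(w[:,2]<.012); print('base',cv2.minAreaRect(w[m,:2].astype(np.float32)*1000),m.sum())
m=(w[:,2]>.028)&(w[:,2]<.038);print('rails',cv2.minAreaRect(w[m,:2].astype(np.float32)*1000),m.sum())
m=(w[:,2]>.039);print('house',cv2.minAreaRect(w[m,:2].astype(np.float32)*1000),np.median(w[m],0),m.sum())
a=cv2.resize(p[125:215,185:265],None,fx=5,fy=5,interpolation=cv2.INTER_CUBIC)
ps=np.load('/tmp/side.npz')['p']
b=cv2.resize(ps[225:300,215:300],(400,353),interpolation=cv2.INTER_CUBIC)
b2=cv2.resize(p[165:230,290:360],None,fx=5,fy=5,interpolation=cv2.INTER_CUBIC)
im=np.zeros((600,800,3),np.uint8); im[:450,:400]=a; im[:325,400:750]=b2; im[325:600,400:800]=b[:275]
cv2.imwrite('pics/crop.png',im[:,:,::-1])
```

```text
small ((487.98101806640625, -138.45375061035156), (64.40775299072266, 247.9063720703125), 45.212257385253906) 0.021704408028790922 -0.0026776547675719797
mid ((469.19281005859375, -178.23756408691406), (89.67211151123047, 307.0165100097656), 5.110715866088867) 0.031014982992247586 -0.002304860189906721
large ((357.6830749511719, -184.08921813964844), (320.6234436035156, 105.92119598388672), 49.070396423339844) 0.043192751543560504 -0.0034286275104862263
base ((605.7249145507812, 72.98580169677734), (213.91903686523438, 266.3844909667969), 89.29721069335938) 2011
rails ((624.1011352539062, 72.71728515625), (127.79686737060547, 140.65060424804688), 84.4317398071289) 335
house ((562.1238403320312, 53.884090423583984), (301.85614013671875, 116.80767059326172), 9.354425430297852) [0.69185199 0.06276341 0.04331919] 210
```

View pics/crop.png

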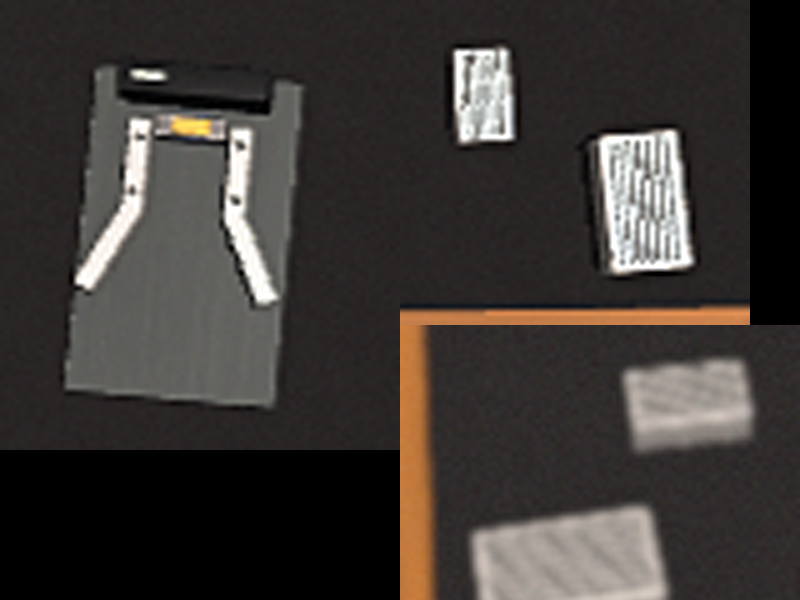

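The crop shows the middle brick at about (338,205) in the top view, with lengthwise ribs. The small one is clearly smaller. The grey block with its gold plug is at the end of the rails. The socket end isn't visible, so I'll check it after lifting. Next I'll measure using cleaner masks.

```bash
cat >> h.py <<'E'
def ray(n,u,v,z):
    q=np.load(f'/tmp/{n}.npz');K=q['K'];T=q['T']
    r=T[:3,:3]@np.array([(u-K[0,2])/K[0,0],-(v-K[1,2])/K[1,1],-1]); o=T[:3,3]
    return (o+r*(z-o[2])/r[2])[:2]
def blob(n,u,v,r,lo,hi,z,k=3):
    """rect (world mm at height z) of biggest blob with grey level in lo..hi around u,v"""
    p=np.load(f'/tmp/{n}.npz')['p'];g=cv2.cvtColor(p,cv2.COLOR_RGB2GRAY)
    m=np.zeros_like(g);s=np.s_[v-r:v+r,u-r:u+r];m[s]=((g[s]>=lo)&(g[s]<=hi))
    m=cv2.morphologyEx(m,cv2.MORPH_CLOSE,np.ones((k,k)))
    c=max(cv2.findContours(m,0,1)[0],key=cv2.contourArea)[:,0]
    w=np.array([ray(n,a,b,z) for a,b in c],np.float32)*1000
    return cv2.minAreaRect(w)
E
python3 - <<'E'
from h import *
for n,a in dict(small=(307,184,14,90,255,.022),mid=(338,205,19,90,255,.032),large=(325,262,28,150,255,.043)).items(): print(n,blob('top',*a))
p,d,W=cloud('top')
g=cv2.cvtColor(p,cv2.COLOR_RGB2GRAY)
print('base',blob('top',222,172,45,60,140,.008,7), np.median(W[185:200,210:230,2]),np.median(W[215:225,260:300,2]))
s=np.s_[140:190,195:250];m=(g>180);m2=np.zeros_like(m);m2[s]=m[s]
n_,l,st,ce=cv2.connectedComponentsWithStats(m2.astype(np.uint8))
for i in range(1,n_):
    if st[i][4]<40:continue
    v,u=np.where(l==i)
    w=np.array([ray('top',a,b,.034) for a,b in zip(u,v)])*1000
    f=w[w[:,0]>w[:,0].max()-55]; r=cv2.minAreaRect(f.astype(np.float32)); print('rail',st[i],r,w.min(0),w.max(0),f.mean(0))
s=np.s_[144:156,212:235]
hs=p[s].astype(int);print(np.argwhere((hs[...,0]-hs[...,2])>80).mean(0)+[144,212])
# corners at native scale: dock base corners from crop
for u,v in [(65,388),(273,407),(97,67),(302,86)]: print('corner',ray('top',185+u/5,125+v/5,.008))
E
```

```text
small ((552.0272216796875, -205.3712921142578), (36.093902587890625, 62.991050720214844), 88.5959243774414)
mid ((480.0374755859375, -305.6626892089844), (88.8382339477539, 53.048240661621094), 4.510100841522217)
large ((297.34130859375, -255.45626831054688), (122.40927124023438, 71.42848205566406), 28.74738883972168)
base ((596.6226806640625, 74.61833190917969), (139.229736328125, 218.42002868652344), 84.32090759277344) 0.006964599035461094 -0.0002660456567904479
rail [200 149  15  34 125] ((641.5029907226562, 103.81047058105469), (11.537595748901367, 53.74595260620117), 84.769287109375) [559.58819823  96.20609562] [667.90760295 141.81030001] [642.20831386 103.59641676]
rail [230 151  10  35 126] ((633.9965209960938, 37.249290466308594), (11.82585620880127, 53.755130767822266), 84.51744079589844) [548.40457645  15.37362131] [660.49766024  44.27499199] [634.16052795  37.31855553]
[149.875      222.54166667]
corner [0.49444067 0.15211572]
corner [0.48024353 0.01503363]
corner [0.70981093 0.13114223]
corner [ 0.69523345 -0.00624437]
```

```bash
python3 -m creep '[[1,40,-45,10,0,0,0],[1,40,-45,10,0,0,0],[1,40,-45,0,0,0,0],[1,40,-45,0,0,0,0],[1,40,-45,0,0,0,0]]' 30
python3 -m creep '[[1,20,-58,0,0,0,0],[1,20,-58,0,0,0,0],[1,20,-58,0,0,0,0],[1,20,-58,0,0,0,0],[1,20,-58,0,0,0,0]]'
python3 -m creep '[[1,10,-60,0,0,0,0],[1,10,-60,0,0,0,0],[1,10,-60,0,0,0,0],[1,10,-60,0,0,0,0],[1,10,-60,0,0,0,0]]'
python3 -m creep '[[1,-22,-24,0,0,0,0.09],[1,-22,-24,0,0,0,0.09],[1,-22,-24,0,0,0,0.09],[1,-22,-24,0,0,0,0.09],[1,-22,-24,0,0,0,0.087]]'
cat > st.py <<'E'
from h import *
from scipy.spatial.transform import Rotation as R
o=get_obs();M=R.from_quat(np.roll(o['tool_rot'],-1)).as_matrix()
print('t',round(o['t'],2),'pos',(o['eef_pos']*1000).round(1),'ytool',np.degrees(np.arctan2(M[1,1],M[0,1])).round(2),'zt',M[:,2].round(3),'F',o['contact_force'].round(1),'gw',round(o['gripper_width'],3),'gf',round(o['grasp_force'],1),'q7',o['q'][6].round(2))
E
python3 st.py
```

```text
t: 0.72
eef_pos: [0.4436, 0.4031, 0.2511]
tool_rot: [-0.0, 0.183, 0.983, -0.0]
contact_force: [-0.0, 0.5, 1.1]
gripper_width: 1.0
grasp_force: 0.0
t: 1.35
eef_pos: [0.5429, 0.1129, 0.2512]
tool_rot: [-0.0, 0.183, 0.983, -0.0]
contact_force: [1.2, 0.9, -0.1]
gripper_width: 1.006
grasp_force: 0.0
t: 1.98
eef_pos: [0.5926, -0.1868, 0.2511]
tool_rot: [-0.0, 0.183, 0.983, 0.0]
contact_force: [0.7, 0.6, -0.9]
gripper_width: 0.999
grasp_force: 0.0
t: 2.6
eef_pos: [0.4817, -0.3057, 0.2509]
tool_rot: [-0.0, -0.041, 0.999, 0.0]
contact_force: [0.6, -0.0, 0.4]
gripper_width: 1.001
grasp_force: 0.0
t 2.6 pos [ 481.7 -305.7  250.9] ytool 94.7 zt [-0.001  0.    -1.   ] F [ 0.6 -0.   0.4] gw 1.001 gf 0.0 q7 2.22
```

```bash
python3 -m creep '[[1,-1.5,0,-50,0,0,0],[1,0,0,-50,0,0,0],[1,0,0,-50,0,0,0],[1,0,0,-30,0,0,0],[1,0,0,0,0,0,0]]' 30
python3 - <<'E'
from h import *
p,d=snap('top'); p2,_=snap('side')
a=cv2.resize(p[160:240,290:380],(450,400),interpolation=cv2.INTER_CUBIC);b=cv2.resize(p2[215:320,200:300],(350,367),interpolation=cv2.INTER_CUBIC)
im=np.zeros((400,800,3),np.uint8);im[:,:450]=a;im[:367,450:]=b;cv2.imwrite('pics/pre.png',im[:,:,::-1])
E
```

```text
t: 3.22
eef_pos: [0.4793, -0.3041, 0.069]
tool_rot: [-0.002, -0.04, 0.999, 0.001]
contact_force: [-0.3, 0.2, 0.1]
gripper_width: 0.998
grasp_force: 0.0
```

View pics/pre.png

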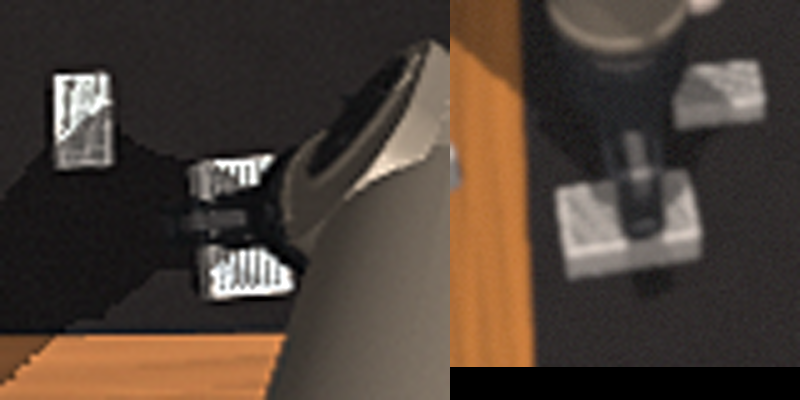

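The fingers straddle the middle brick and are centred on it lengthwise in both views. I'll descend, close and lift.

```bash
python3 -m creep '[[1,0,-1,-25,0,0,0],[1,0,0,-20,0,0,0],[1,0,0,-15,0,0,0],[1,0,0,-8,0,0,0],[1,0,0,0,0,0,0]]' 30
python3 -m creep '[[-1,0,0,0,0,0,0],[-1,0,0,0,0,0,0],[-1,0,0,0,0,0,0],[-1,0,0,0,0,0,0],[-1,0,0,0,0,0,0]]' 35
python3 st.py
```

```text
t: 3.95
eef_pos: [0.4813, -0.3062, 0.0034]
tool_rot: [0.0, -0.04, 0.999, 0.0]
contact_force: [-0.1, -0.1, 0.4]
gripper_width: 1.0
grasp_force: 0.0
t: 4.58
eef_pos: [0.4816, -0.3059, 0.004]
tool_rot: [0.0, -0.04, 0.999, 0.0]
contact_force: [-0.8, 2.4, 6.1]
gripper_width: 0.601
grasp_force: 37.8
t 4.58 pos [ 481.6 -305.9    4. ] ytool 94.55 zt [ 0.001  0.    -1.   ] F [-0.8  2.4  6.1] gw 0.601 gf 37.8 q7 2.34
```

```bash
python3 -m creep '[[-1,0,0,10,0,0,0],[-1,0,0,40,0,0,0],[-1,0,0,50,0,0,0],[-1,0,0,50,0,0,0],[-1,0,0,30,0,0,0]]'
python3 -m creep '[[-1,10,30,0,0,0,-0.16],[-1,10,30,0,0,0,-0.16],[-1,10,30,0,0,0,-0.16],[-1,10,30,0,0,0,-0.16],[-1,10,30,0,0,0,-0.16]]'
python3 -m creep '[[-1,0,0,0,0,0,-0.16],[-1,0,0,0,0,0,0]]'
python3 - <<'E'
from h import *
p2,_=snap('side');q=np.load('/tmp/side.npz');o=get_obs();T=q['T'];K=q['K']
c=T[:3,:3].T@(o['eef_pos']-T[:3,3]);u=int(K[0,2]+K[0,0]*c[0]/-c[2]);v=int(K[1,2]-K[1,1]*c[1]/-c[2]);print(u,v)
cv2.imwrite('pics/held.png',cv2.resize(p2[v-60:v+60,u-75:u+75],(750,600),interpolation=cv2.INTER_CUBIC)[:,:,::-1])
E
python3 st.py
```

```text
t: 5.2
eef_pos: [0.4815, -0.3067, 0.1863]
tool_rot: [0.001, -0.039, 0.999, -0.001]
contact_force: [0.5, 0.6, -3.2]
gripper_width: 0.604
grasp_force: 38.1
t: 5.82
eef_pos: [0.531, -0.1552, 0.1835]
tool_rot: [-0.0, 0.355, 0.935, 0.0]
contact_force: [0.1, 0.8, -1.6]
gripper_width: 0.602
grasp_force: 38.0
t: 6.08
eef_pos: [0.5309, -0.1558, 0.1834]
tool_rot: [-0.0, 0.425, 0.905, -0.0]
contact_force: [-0.2, 0.0, -3.1]
gripper_width: 0.602
grasp_force: 38.0
265 183
t 6.12 pos [ 530.8 -156.3  183.4] ytool 39.7 zt [-0. -0. -1.] F [ 0.3 -0.1 -3. ] gw 0.604 gf 38.0 q7 1.08
```

View pics/held.png

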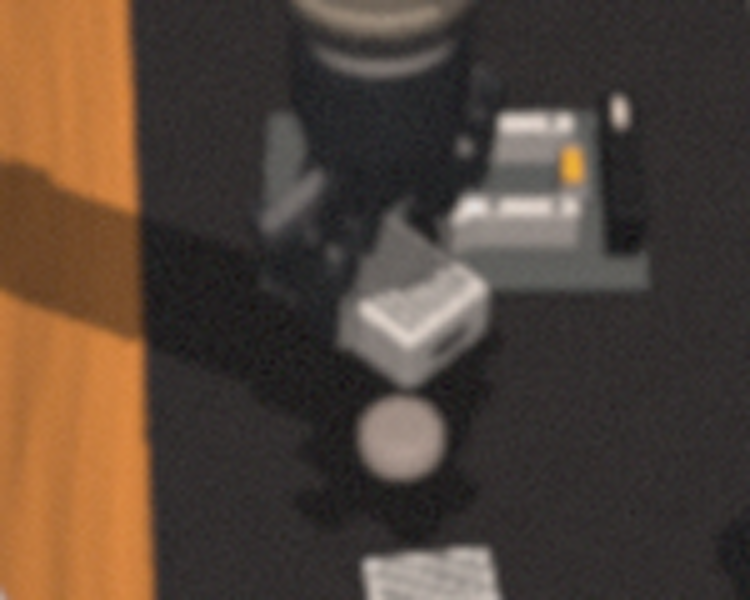

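The held view shows the black socket at about (455,335) on the end that was +x, so the orientation is right without a flip. Next I'll carry the drive to the mouth.

```bash
python3 -m creep '[[-1,0,47,0,0,0,0.156],[-1,0,47,0,0,0,0.156],[-1,0,47,0,0,0,0.156],[-1,1,47,0,0,0,0.156],[-1,1,49,0,0,0,0.157]]'
python3 -m creep '[[-1,0,0,-40,0,0,0],[-1,0,0,-40,0,0,0],[-1,0,0,-40,0,0,0],[-1,0,0,-25,0,0,0],[-1,0,0,0,0,0,0]]'
python3 st.py
python3 - <<'E'
from h import *
p,_=snap('top');p2,_=snap('side')
a=cv2.resize(p[120:220,180:270],(405,450),interpolation=cv2.INTER_CUBIC);b=cv2.resize(p2[120:210,230:330],(395,355),interpolation=cv2.INTER_CUBIC)
im=np.zeros((450,800,3),np.uint8);im[:,:405]=a;im[:355,405:]=b;cv2.imwrite('pics/place.png',im[:,:,::-1])
E
```

```text
t: 6.75
eef_pos: [0.5332, 0.0811, 0.1837]
tool_rot: [0.0, 0.047, 0.999, -0.0]
contact_force: [0.8, -0.1, -3.7]
gripper_width: 0.6
grasp_force: 38.0
t: 7.38
eef_pos: [0.5318, 0.0797, 0.0369]
tool_rot: [-0.002, 0.049, 0.999, -0.001]
contact_force: [0.5, 0.5, -1.7]
gripper_width: 0.603
grasp_force: 37.9
t 7.38 pos [531.8  79.7  36.9] ytool 84.34 zt [-0.004 -0.001 -1.   ] F [ 0.5  0.5 -1.7] gw 0.603 gf 37.9 q7 1.38
```

View pics/place.png

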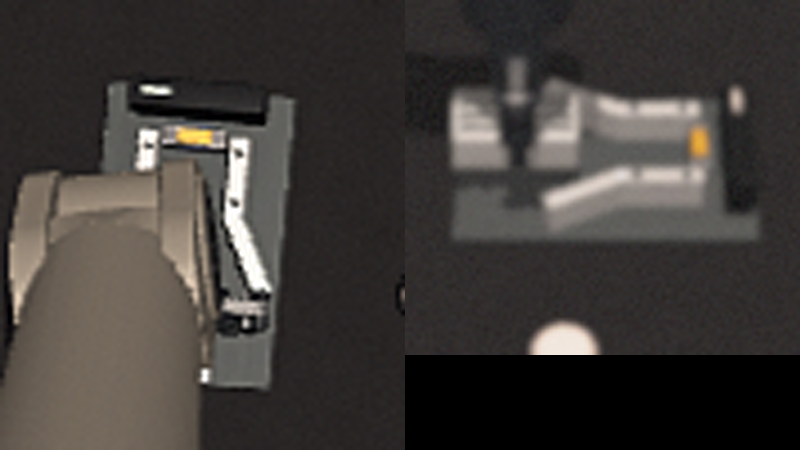

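The drive is over the middle of the mouth with its socket end forward. The finger at top-view crop (243,310) sits close behind the rail tip at (262,292), so I'll back off 6 mm before lowering.

```bash
python3 -m creep '[[-1,-4.5,1,0,0,0,0],[-1,0,0,-12,0,0,0],[-1,0,0,-8,0,0,0],[-1,0,0,-1,0,0,0],[-1,0,0,0,0,0,0]]'
python3 -m creep '[[-1,0,0,-1,0,0,0],[-1,0,0,-1,0,0,0],[-1,0,0,-0.5,0,0,0],[-1,0,0,0,0,0,0]]'
python3 st.py
```

```text
t: 8.1
eef_pos: [0.5287, 0.0818, 0.0171]
tool_rot: [-0.0, 0.05, 0.999, -0.0]
contact_force: [0.3, -0.7, -2.5]
gripper_width: 0.6
grasp_force: 38.0
t: 8.6
eef_pos: [0.5287, 0.0819, 0.0148]
tool_rot: [-0.0, 0.05, 0.999, 0.0]
contact_force: [0.1, -0.3, -2.7]
gripper_width: 0.603
grasp_force: 38.0
t 8.6 pos [528.7  81.9  14.8] ytool 84.28 zt [-0.  0. -1.] F [ 0.1 -0.3 -2.7] gw 0.603 gf 38.0 q7 1.39
```

```bash
for i in 1 2; do python3 -m creep '[[-1,0,0,-0.7,0,0,0],[-1,0,0,-0.7,0,0,0],[-1,0,0,0,0,0,0]]'|grep -E 'pos|contact'; done; python3 st.py
```

```text
eef_pos: [0.5287, 0.0819, 0.0133]
contact_force: [-0.1, -0.2, -2.7]
eef_pos: [0.5287, 0.0819, 0.0121]
contact_force: [0.3, 0.7, -1.5]
t 9.35 pos [528.7  81.9  12.1] ytool 84.28 zt [ 0.  0. -1.] F [ 0.3  0.7 -1.5] gw 0.602 gf 38.1 q7 1.39
```

```bash
python3 -m creep '[[-1,0,0,-0.6,0,0,0],[-1,0,0,0,0,0,0]]'|grep -E 'pos|contact'
python3 -m creep '[[0.4,0,0,0,0,0,0],[0.6,0,0,0,0,0,0],[0.6,0,0,0,0,0,0],[0.6,0,0,0,0,0,0]]'
python3 -m creep '[[0.6,0,0,20,0,0,0],[0.6,0,0,40,0,0,0],[0.6,0,0,50,0,0,0],[0.6,-50,5,0,0,0,0],[0.6,-50,5,0,0,0,0]]'
python3 -m creep '[[-1,-40,4,0,0,0,0],[-1,0,0,0,0,0,0],[-1,0,0,0,0,0,0],[-1,0,0,0,0,0,0]]'
python3 st.py
python3 - <<'E'
from h import *
p,_=snap('top');p2,_=snap('side')
a=cv2.resize(p[120:220,180:270],(405,450),interpolation=cv2.INTER_CUBIC);b=cv2.resize(p2[120:210,230:330],(395,355),interpolation=cv2.INTER_CUBIC)
im=np.zeros((450,800,3),np.uint8);im[:,:405]=a;im[:355,405:]=b;cv2.imwrite('pics/placed.png',im[:,:,::-1])
E
```

```text
eef_pos: [0.5287, 0.0819, 0.012]
contact_force: [-2.2, -0.1, 6.8]
t: 10.1
eef_pos: [0.5287, 0.0819, 0.0113]
tool_rot: [0.0, 0.05, 0.999, 0.0]
contact_force: [-0.0, -0.5, -0.6]
gripper_width: 0.802
grasp_force: 0.0
t: 10.72
eef_pos: [0.4281, 0.0921, 0.122]
tool_rot: [0.001, 0.05, 0.999, 0.0]
contact_force: [-1.2, 0.3, 0.9]
gripper_width: 0.799
grasp_force: 0.0
t: 11.22
eef_pos: [0.3901, 0.0959, 0.1216]
tool_rot: [0.001, 0.05, 0.999, 0.0]
contact_force: [0.5, 0.3, 0.1]
gripper_width: 0.003
grasp_force: 0.0
t 11.22 pos [390.1  95.9 121.6] ytool 84.24 zt [ 0.001  0.    -1.   ] F [0.5 0.3 0.1] gw 0.003 gf 0.0 q7 1.15
```

View pics/placed.png

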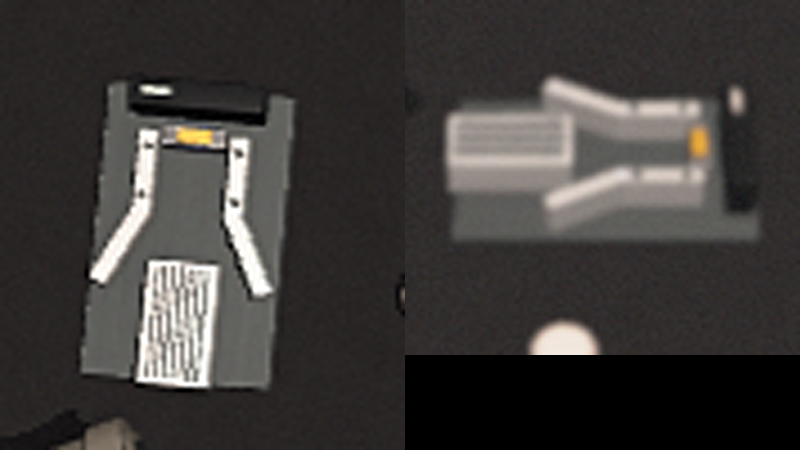

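The drive lies flat in the mouth: top-view crop (178,322), socket end forward, released. Now I'll take the closed fingers down behind it.

```bash
python3 -m creep '[[-1,30,-3.5,-20,0,0,0],[-1,25,-3,-30,0,0,0],[-1,0,0,-30,0,0,0],[-1,0,0,-20,0,0,0],[-1,0,0,-6,0,0,0]]' 60
python3 - <<'E'
from h import *
p,_=snap('top')
print(blob('top',219,192,18,150,255,.04))
d0=np.array([606.6,73.6]);x=np.array([.9953,-.0967])
for z in(.024,.03):print(z,((ray('top',222.9,152.4,z)*1000-d0)@x))
E
python3 st.py
```

```text
t: 11.95
eef_pos: [0.4434, 0.0889, 0.0141]
tool_rot: [-0.001, 0.05, 0.999, -0.001]
contact_force: [0.3, -0.4, 1.1]
gripper_width: -0.0
grasp_force: 0.0
((528.3978881835938, 79.09490203857422), (51.03346633911133, 86.21251678466797), 84.94978332519531)
0.024 51.895452569966956
0.03 50.732332038939084
t 12.0 pos [443.4  89.   14.2] ytool 84.26 zt [-0.002 -0.001 -1.   ] F [ 0.1  0.  -0.9] gw 0.001 gf 0.0 q7 1.33
```

```bash
f(){ grep -E '^t|pos|contact'; }
python3 -m creep '[[-1,12,-1.2,1,0,0,0],[-1,10,-1,0,0,0,0],[-1,4,-0.4,0,0,0,0],[-1,4,-0.4,0,0,0,0],[-1,4,-0.4,0,0,0,0]]' |f
python3 -m creep '[[-1,4,-0.4,0,0,0,0],[-1,4,-0.4,0,0,0,0],[-1,4,-0.4,0,0,0,0],[-1,4,-0.4,0,0,0,0],[-1,4,-0.4,0,0,0,0]]' |f
```

```text
t: 12.62
eef_pos: [0.4769, 0.086, 0.0164]
tool_rot: [-0.001, 0.05, 0.999, -0.0]
contact_force: [-3.0, 0.6, 2.1]
t: 13.25
eef_pos: [0.4978, 0.0839, 0.0164]
tool_rot: [-0.0, 0.05, 0.999, -0.0]
contact_force: [-2.3, 0.4, 1.0]
```

Contact is made and the drive slides at 2–3 N. Continuing.

```bash
f(){ grep -E '^t:|pos|contact'; }
python3 -m creep '[[-1,4,-0.4,0,0,0,0],[-1,4,-0.4,0,0,0,0],[-1,4,-0.4,0,0,0,0],[-1,4,-0.4,0,0,0,0],[-1,4,-0.4,0,0,0,0]]' |f
python3 -m creep '[[-1,3,-0.3,0,0,0,0],[-1,3,-0.3,0,0,0,0],[-1,3,-0.3,0,0,0,0],[-1,3,-0.3,0,0,0,0],[-1,2,-0.2,0,0,0,0]]' |f
python3 -m creep '[[-1,2,-0.2,0,0,0,0],[-1,1.5,-0.15,0,0,0,0],[-1,1,-0.1,0,0,0,0]]' |f
```

```text
t: 13.88
eef_pos: [0.5182, 0.0819, 0.0164]
contact_force: [-2.8, 0.5, 1.3]
t: 14.5
eef_pos: [0.5322, 0.0805, 0.0164]
contact_force: [-2.8, 1.3, 0.9]
t: 14.88
eef_pos: [0.5364, 0.0801, 0.0164]
contact_force: [-3.0, 0.8, 1.6]
```

```bash
f(){ grep -E 'pos|contact'; }
python3 -m creep '[[-1,1.5,-0.15,0,0,0,0],[-1,1.5,-0.15,0,0,0,0],[-1,1.5,-0.15,0,0,0,0],[-1,1,-0.1,0,0,0,0],[-1,1,-0.1,0,0,0,0]]' |f
python3 -m creep '[[-1,0.7,-0.07,0,0,0,0],[-1,0.7,-0.07,0,0,0,0],[-1,0.6,-0.06,0,0,0,0]]' |f
python3 -m creep '[[-1,0.7,-0.07,0,0,0,0],[-1,0.7,-0.07,0,0,0,0],[-1,0.6,-0.06,0,0,0,0]]' |f
python3 st.py
```

```text
eef_pos: [0.5425, 0.0795, 0.0164]
contact_force: [-4.6, 1.3, 3.0]
eef_pos: [0.5447, 0.0793, 0.0164]
contact_force: [-3.6, 0.3, 3.0]
eef_pos: [0.5468, 0.0791, 0.0164]
contact_force: [-3.4, 0.7, 2.2]
t 16.25 pos [546.8  79.1  16.4] ytool 84.28 zt [ 0.  0. -1.] F [-3.4  0.7  2.2] gw 0.003 gf 1.8 q7 1.4
```

```bash
f(){ grep -E 'pos|contact'; }
python3 -m creep '[[-1,0.6,-0.06,0,0,0,0],[-1,0.6,-0.06,0,0,0,0]]' |f
python3 -m creep '[[-1,0.6,-0.06,0,0,0,0],[-1,0.6,-0.06,0,0,0,0]]' |f
python3 -m creep '[[-1,0.6,-0.06,0,0,0,0],[-1,0.6,-0.06,0,0,0,0]]' |f
```

```text
eef_pos: [0.5479, 0.079, 0.0164]
contact_force: [-4.3, 1.1, 2.3]
eef_pos: [0.5491, 0.0788, 0.0164]
contact_force: [-3.8, 0.5, 2.8]
eef_pos: [0.5503, 0.0787, 0.0164]
contact_force: [-3.2, -0.3, 3.2]
```

Run:
```python
from h import *
p,_=snap('top')
p2,_=snap('side')
a=cv2.resize(p[120:220,180:270],(405,450),interpolation=cv2.INTER_CUBIC);b=cv2.resize(p2[120:210,230:330],(395,355),interpolation=cv2.INTER_CUBIC)
im=np.zeros((450,800,3),np.uint8);im[:,:405]=a;im[:355,405:]=b;cv2.imwrite('pics/push.png',im[:,:,::-1])
```

```text
(no output)
```

View pics/push.png

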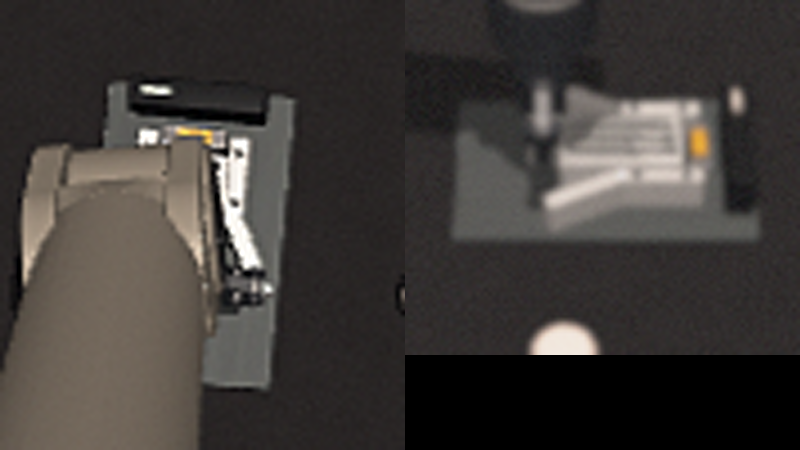

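The drive is straight in the channel, a few mm short of the gold plug (side crop: 683 against 692). I'll continue in fine steps.

```bash
f(){ grep -E 'pos|contact'; }
python3 -m creep '[[-1,0.5,-0.05,0,0,0,0],[-1,0.5,-0.05,0,0,0,0]]' |f
python3 -m creep '[[-1,0.5,-0.05,0,0,0,0],[-1,0.5,-0.05,0,0,0,0]]' |f
python3 -m creep '[[-1,0.4,-0.04,0,0,0,0],[-1,0.4,-0.04,0,0,0,0]]' |f
```

```text
eef_pos: [0.5512, 0.0787, 0.0164]
contact_force: [-3.4, 1.2, 2.3]
eef_pos: [0.5523, 0.0785, 0.0164]
contact_force: [-4.5, 0.5, 3.2]
eef_pos: [0.5531, 0.0784, 0.0164]
contact_force: [-3.9, 1.3, 2.8]
```

```bash
f(){ grep -E 'pos|contact'; }
python3 -m creep '[[-1,0.4,-0.04,0,0,0,0],[-1,0.4,-0.04,0,0,0,0]]' |f
python3 -m creep '[[-1,0.4,-0.04,0,0,0,0],[-1,0.4,-0.04,0,0,0,0]]' |f
```

```text
eef_pos: [0.5539, 0.0784, 0.0164]
contact_force: [-3.4, 1.8, 3.3]
eef_pos: [0.5547, 0.0783, 0.0164]
contact_force: [-3.5, 0.6, 2.4]
```

```bash
f(){ grep -E 'pos|contact'; }
python3 -m creep '[[-1,0.4,-0.04,0,0,0,0],[-1,0.4,-0.04,0,0,0,0]]' |f
python3 -m creep '[[-1,0.4,-0.04,0,0,0,0]]' |f
python3 -m creep '[[-1,0.4,-0.04,0,0,0,0]]' |f
```

```text
eef_pos: [0.5555, 0.0782, 0.0164]
contact_force: [-3.5, 0.9, 2.7]
eef_pos: [0.5559, 0.0782, 0.0164]
contact_force: [-4.6, 2.2, 2.9]
eef_pos: [0.556, 0.0782, 0.0164]
contact_force: [-5.4, 0.8, 4.6]
```

```bash
f(){ grep -E 'pos|contact'; }
python3 -m creep '[[-1,0.3,-0.03,0,0,0,0]]' |f
python3 -m creep '[[-1,0,0,0,0,0,0]]' |f
```

```text
eef_pos: [0.556, 0.0782, 0.0164]
contact_force: [-5.5, 0.9, 4.9]
eef_pos: [0.556, 0.0782, 0.0164]
contact_force: [-5.3, 1.7, 4.8]
```

```bash
f(){ grep -E 'pos|contact'; }
python3 -m creep '[[-1,0.4,-0.04,0,0,0,0]]' |f
python3 -m creep '[[-1,0.4,-0.04,0,0,0,0]]' |f
python3 st.py
```

```text
eef_pos: [0.556, 0.0782, 0.0163]
contact_force: [-7.3, 2.1, 6.9]
eef_pos: [0.556, 0.0782, 0.0163]
contact_force: [-8.6, 1.2, 6.4]
t 19.35 pos [556.   78.2  16.3] ytool 84.3 zt [-0.003  0.    -1.   ] F [-8.6  1.2  6.4] gw 0.002 gf 4.1 q7 1.4
```

```bash
f(){ grep -E '^t:|pos|contact'; }
python3 -m creep '[[-1,0.5,-0.05,0,0,0,0],[-1,0,0,0,0,0,0]]' |f
python3 -m creep '[[-1,0.5,-0.05,0,0,0,0],[-1,0,0,0,0,0,0]]' |f
python3 st.py
```

```text
t: 19.6
eef_pos: [0.556, 0.0782, 0.0162]
contact_force: [-8.7, 0.6, 6.9]
t: 19.85
eef_pos: [0.556, 0.0782, 0.0161]
contact_force: [-10.1, 2.9, 8.0]
t 19.85 pos [556.   78.2  16.1] ytool 84.31 zt [-0.005  0.    -1.   ] F [-10.1   2.9   8. ] gw -0.004 gf 5.1 q7 1.4
```

```bash
f(){ grep -E '^t:|pos|contact'; }
python3 -m creep '[[-1,0.6,-0.06,0,0,0,0],[-1,0,0,0,0,0,0]]' |f
python3 -m creep '[[-1,0,0,0,0,0,0],[-1,0,0,0,0,0,0],[-1,0,0,0,0,0,0],[-1,0,0,0,0,0,0],[-1,0,0,0,0,0,0]]' |f
python3 st.py
```

```text
t: 20.1
eef_pos: [0.556, 0.0782, 0.016]
contact_force: [-11.1, 2.3, 9.8]
t: 20.72
eef_pos: [0.556, 0.0781, 0.016]
contact_force: [-11.9, 1.2, 9.0]
t 20.73 pos [556.   78.1  16. ] ytool 84.31 zt [-0.006  0.    -1.   ] F [-11.9   1.2   9. ] gw 0.002 gf 5.8 q7 1.4
```

About 15 N was held for 0.7 s. Now I'll back off and check.

```bash
f(){ grep -E '^t:|pos|contact'; }
python3 -m creep '[[-1,-2,0.2,0,0,0,0],[-1,-4,0.4,0,0,0,0],[-1,-15,1.5,0,0,0,0],[-1,-30,3,0,0,0,0],[-1,-40,4,20,0,0,0]]' |f
python3 -m creep '[[-1,-20,2,50,0,0,0],[-1,-20,0,50,0,0,0],[-1,0,0,30,0,0,0],[-1,0,0,0,0,0,0]]' |f
python3 st.py
python3 - <<'E'
from h import *
p,_=snap('top');p2,_=snap('side')
a=cv2.resize(p[125:205,185:255],(394,450),interpolation=cv2.INTER_CUBIC);b=cv2.resize(p2[125:195,240:325],(406,334),interpolation=cv2.INTER_CUBIC)
im=np.zeros((450,800,3),np.uint8);im[:,:394]=a;im[:334,394:]=b;cv2.imwrite('pics/home.png',im[:,:,::-1])
E
```

```text
t: 21.35
eef_pos: [0.4667, 0.0866, 0.0359]
contact_force: [-0.0, 0.4, -0.1]
t: 21.85
eef_pos: [0.4292, 0.0895, 0.1686]
contact_force: [0.9, 0.1, 0.0]
t 21.85 pos [429.2  89.5 168.6] ytool 84.29 zt [ 0.006  0.003 -1.   ] F [0.9 0.1 0. ] gw -0.001 gf 0.0 q7 1.2
```

View pics/home.png

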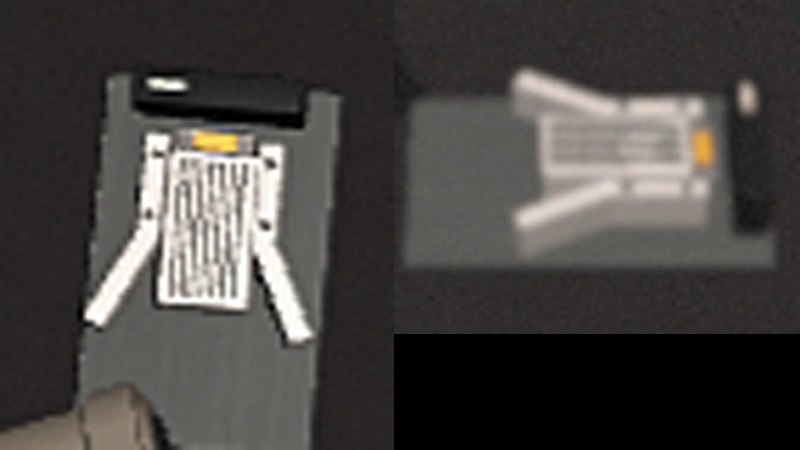

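The drive is straight in the channel and its socket end meets the block (top crop (215,150), side crop (690,150)). The hand is clear. Handing in.

```bash
python3 -c "
from station import *
print(hand_in())"
```

```text
the job is handed in; nothing more can be done
None
```

The middle-sized drive is in the dock against the connector block; I held it there at about 15 N for roughly 0.7 s, took the hand clear and handed the job in at about 22 s, though hand-in returned no verdict.

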